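# Wind the recessed isolator spindle home with the T-key

### The job

Take the T-shaped key off its forked stand, lower it down the deep shaft of the drive housing until its socket drops over the square spindle at the bottom (feel for the squares to line up), and turn the spindle clockwise, seen from above, until it is up against its stop, regripping the key as needed. Leave the key standing on the spindle, let go of it, and leave everything else on the desk where it is.

Things in the scene. Friction and masses are not known exactly. Their poses are not given: they have to be found in the camera images.
- housing: Drive housing fixed to the desk: grey block 96 x 86 mm (flange 118 x 90), 72 mm high, with a dark round collar on top. Origin: centre of its underside, on the shaft's axis; z up. The shaft is a round bore 38 mm wide. On the axis at its bottom stands a 16 mm square, 12 to 26 mm above the origin, its top tapering to 9 mm at 34 mm. How its sides are turned is unknown and varies.
- shaft_mouth (a point): Centre of the shaft's mouth, on the axis, 115 mm above the housing's origin. The mouth is a funnel, 54 mm wide inside, narrowing to the 38 mm bore over 12 mm; outside the collar is 64 mm wide at the mouth and 48 mm below.
- spindle (a joint): Angle of the spindle, rad; grows as it turns clockwise seen from above. It starts anywhere from 0.1 to 0.8 and meets a firm stop at 2.9. It turns stiffly (0.2 to 0.3 N m) and stays where it is left. It does not tell how the square's sides stand.
- key_stand: Key stand fixed to the desk: foot, post at the back (63 to 77 mm along +x) and a fork of two level prongs 10 mm wide along x, at y = -42 and +42 mm, x = -32 to 68 mm, tops 148 mm above the desk, with a lip 10 mm higher at the front end (x = -32 to -26 mm). The space between the prongs is open, 74 mm wide. Origin: on the desk, under the hanging key; z up.
- key_bar (a point): Centre of the T-key's dark bar handle, which lies across the two prongs, the key hanging between them. Flat-sided bar: 14 mm wide (x), 110 mm long (y), 20 mm high (z); z up the key. Steel key, about 0.35 kg: below the bar a round rod 14 mm thick, at its lower end a square socket. Grip the bar at its middle, across its 14 mm.
- key_socket (a point): Mouth of the key's socket, 143 mm below the bar's centre; axes as key_bar. 33 mm wide outside; square hole 18.5 mm, sides along x and y. It slips over the spindle's square only if their sides are within about 0.15 rad of parallel (any quarter turn), else it rests on top, mouth 26 to 31 mm above the housing's origin. Fully down: mouth 12 mm, bar centre 155 mm above the desk.
- relay_2: Bystander: relay, 30 x 36 x 61 mm, standing loose on the desk; origin at its underside.
- knob_insulator_3: Bystander: brown knob insulator, 45 mm wide, 42 mm high, loose; origin at its underside.
- tape_grey: Bystander: roll of grey tape, 62 mm wide, 19 mm high, loose; origin at its underside.
- fuse_3: Bystander: porcelain fuse, 27 mm wide, 80 mm high, standing loose; origin at its underside.
- pliers_blue: Bystander: blue-handled pliers, 170 x 55 x 14 mm, lying loose; origin at the underside.
- tape_black: Bystander: roll of black tape, 70 mm wide, 19 mm high, loose; origin at its underside.

How it is judged:
On the way:
1. the key's socket is down over the square spindle (z of key_socket in the frame of housing below 0.02 m and horizontal distance between key_socket and housing below 0.008 m), for 0.1 s.
At the end, for the whole second after the job is handed in: The spindle is turned clockwise to its stop (angle above 2.75 of 2.9 rad), the key is left standing on it, its socket down over the square (mouth less than 20 mm above the housing's origin and within 8 mm of the axis, upright within 0.12 rad) and the spindle is at rest (all of step 1 and value of joint spindle above 2.75 rad and angle between key_bar's own z axis and vertical below 0.12 rad and velocity of joint spindle below 0.05 rad/s); the robot touches nothing.
It fails at once if a loose bystander (relay, knob insulator, grey or black tape, standing fuse, pliers) is moved more than 30 mm (distance of any of relay_2, knob_insulator_3, tape_grey, tape_black, fuse_3, pliers_blue from where it was at the start of the episode above 0.03 m).
It also fails if it takes over 58 s, if anything falls off the work surface, if the arm or the gripper's body presses on something with over 40 N, if the wrist force passes 120 N, or if a joint passes its speed limit or range.

### The arm

A 6-joint arm with a two-finger parallel gripper is mounted at the origin on a cart in front of the work surface, level with it; the furniture and walls round the work are solid. World frame = base frame: x ahead of the robot, y to its left, z up, the work surface at z = 0. Lengths are in m, angles in rad, forces in N, time in s.
With the tool pointing down it reaches from about 0.425 to 1.125 m from the base axis. Payload 14.9 kg.
Tool frame: the origin (TCP) lies at the very end of the fingers, on their centre line; the grasp point (between the pads) lies 19 mm behind it; x points along the fingers, y is the direction in which the jaws open and shut, and the axes are right-handed (so a half turn about x gives the same grasp; the last joint's range is limited). The gripper opens to 91 mm and grips with 3 to 60 N. Pads are 32 mm wide; open, the fingers measure 118 mm over their backs; the gripper's body (76 mm by 178 mm) begins 60 mm behind the grasp point.
Start: joints at [-1.347, 0.379, 1.734, -0, 1.028, -0.033], TCP at [0.178, -0.677, 0.214] pointing down, gripper open.
Joint ranges: [-2.77, 2.77], [-0.74, 2.19], [0, 2.66], [-1.06, 4.2], [0.31, 2.87], [-3.08, 3.08]. Speed limits (rad/s): [1.89, 1.89, 2.39, 3.14, 3.14, 3.14].

### API

Orientations are given as a unit quaternion [w, x, y, z].
In Python, from rig import arm, optics, order gives the robot as it stands.
- The arm moves only by the tool drive_tool, never from a script. Its argument "plan" is a list that holds one entry, the list of rows, each a list of 5 numbers: the opening, from 0 (shut) to 1 (fully open), then the shift along the tool's x, y, z in cm, then the turn about the tool's x in rad. In form: [[[grip, dx, dy, dz, spin], ...]]. A call has 1 to 12 rows; each row is the pose to reach, as a shift and turn from the pose commanded when the call began, along the tool's axes at that moment; what a row does not reach only later rows make up. A row lasts 1/10 s, in which the tool goes at most 50 mm and 8.59 degrees, less where a joint would pass 70% of its speed; a pose out of reach is approached as far as the arm can. A call with a gripper value outside its range is refused whole. The fingers move at their own pace and stop on an object; "grip_force" is the grip in N (left out, the last holds). Time passes only in rows, so rows that repeat a pose let the fingers close. It gives the time, the measured TCP pose, the force and the opening at its end, in the units of the state.
- arm.get_state(): the state, without advancing time (a new reading comes with each control period).
- optics.grab_frame(name): name is "scene" or "top" or "wrist"; returns a dict with "color" (420x560x3 uint8, blue, green, red), "z_map" (420x560 float32, m along the optical axis (not along the pixel's ray), 0 where there is no reading), "fx", "fy", "cx", "cy" (pixels), "R" (3x3) and "t" (3): a world point X has camera coordinates R X + t. Camera axes: x right, y down, z forward; pixel columns grow to the right and rows downward; lengths in m; the calibration is good to about 2 mm. A picture is of the moment at which its call begins.
- order.sign_off(): hands the job in, once; it reports no verdict.
The state is a dict: "time": time; "qpos": joint angles; "joint_vel": joint speeds; "effort": joint torques, N m; "ee_pos": TCP position; "orientation": TCP orientation; "ft_force": force on the tool from outside, world axes, zero at the start; "torque": the same for the moment, N m; "width": finger opening in m.
Only numpy, scipy, OpenCV 4.12 (cv2) and the standard library are available. Lean on these libraries where they do the work, as an engineer would, in place of code of your own. Each camera call takes 0.05 s, during which the arm holds its last target.

## Working session

There is one attempt and no reset: what is moved stays moved. The work goes in short steps, Python scripts to look and compute and a tool call to move; the robot and the scene stay as the last step left them, time stands still between calls to the robot, and variables do not carry over. Pictures are saved under pics/ and viewed, and the job is handed in when it is done.

Besides the shell and the picture viewer there is one more tool, called after "Request:" as a command line: name --argument value ..., lists and objects as JSON in quotes. drive_tool: Moves the arm, as the interface text tells. Its arguments: {"type":"object","properties":{"plan":{"type":"array","items":{"type":"array","items":{"type":"array","items":{"type":"number"}}}},"grip_force":{"type":"number"}},"required":["plan"]}

```bash
mkdir -p pics; ls
cat > h.py <<'E'
import numpy as np, cv2
from rig import arm, optics, order
def snap(n,f):
    d=optics.grab_frame(n); cv2.imwrite('pics/'+f+'.png',d['color']); np.savez('pics/'+f+'.npz',**d); return d
def cloud(d):
    z=d['z_map'];v,u=np.mgrid[:z.shape[0],:z.shape[1]]
    P=np.stack([(u-d['cx'])/d['fx']*z,(v-d['cy'])/d['fy']*z,z],-1)
    W=(P-d['t'])@d['R']; W[z==0]=np.nan; return W
E
python3 - <<'E'
from h import *
s=arm.get_state(); print({k:np.round(v,3) for k,v in s.items()})
for n in ['scene','top','wrist']:
    d=snap(n,n+'0'); print(n,d['fx'],d['cx'],d['cy'],(-d['R'].T@d['t']).round(3),d['R'].round(2).tolist())
E
```

```text
pics
{'time': np.float64(0.0), 'qpos': array([-1.347,  0.379,  1.735, -0.   ,  1.028, -0.033]), 'joint_vel': array([ 0.001, -0.001, -0.   ,  0.002, -0.001,  0.   ]), 'effort': array([ 7.0000e-03, -7.6373e+01, -4.3437e+01,  6.5000e-02,  4.2000e-02,
       -0.0000e+00]), 'ee_pos': array([ 0.178, -0.677,  0.213]), 'orientation': array([-0.09 , -0.701, -0.091,  0.701]), 'ft_force': array([-0.21 , -0.157, -0.12 ]), 'torque': array([0.052, 0.048, 0.008]), 'width': np.float64(0.091)}
scene 444.5083975228142 284.96085077547434 211.91946378309208 [-0.207  0.81   0.619] [[-0.78, -0.63, 0.0], [-0.27, 0.32, -0.91], [0.57, -0.7, -0.42]]
top 383.4309730717485 281.3337227134006 206.20584791417235 [ 0.412 -0.051  1.155] [[-0.01, -1.0, 0.01], [-1.0, 0.01, -0.09], [0.09, -0.01, -1.0]]
wrist 307.79873232210457 281.96423753165345 208.77841728615877 [ 0.26  -0.655  0.385] [[0.25, -0.97, -0.0], [-0.92, -0.24, 0.3], [-0.29, -0.07, -0.96]]
```

View pics/scene0.png

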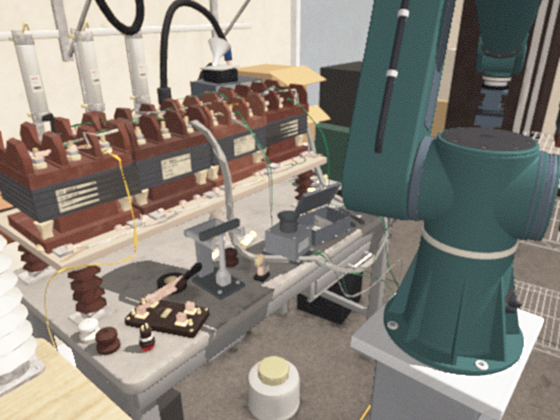

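View pics/top0.png

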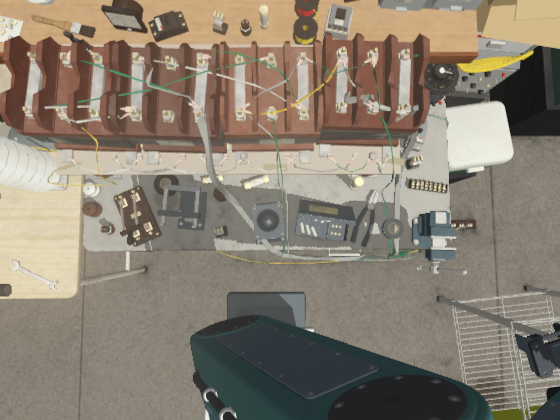

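View pics/wrist0.png

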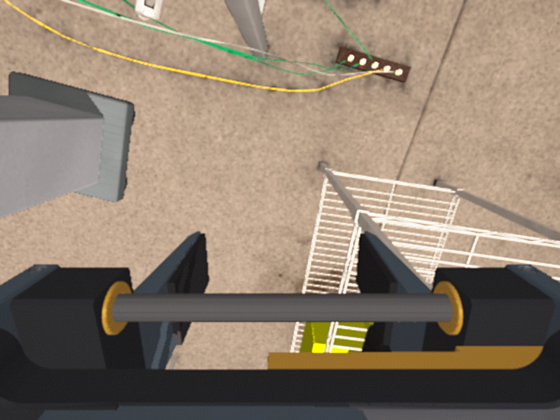

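The top view shows the key stand at about (183,203) and the housing with its collar at about (267,220). The radio, pliers and tapes are to its right. Next I'll zoom in and measure.

Run:
```python
from h import *
d=dict(np.load('pics/top0.npz')); W=cloud(d)
c=d['color'][160:270,80:420]; cv2.imwrite('pics/topz.png',cv2.resize(c,None,fx=2.35,fy=2.35,interpolation=cv2.INTER_CUBIC))
d2=dict(np.load('pics/scene0.npz'));c=d2['color'][160:360,60:400]; cv2.imwrite('pics/scz.png',cv2.resize(c,None,fx=2.35,fy=2.35,interpolation=cv2.INTER_CUBIC))
x=W[...,0];y=W[...,1];z=W[...,2]
z=W[...,2]
for r in range(150,260,5): print(r,' '.join('%4d'%(1000*q) if q==q else ' nan' for q in z[r,140:400:8]))
print(W[220,267],W[203,183])
```

```text
150  181  190  190  193  194  195  192  193  196  192  194  166  191  184  189  190  185  182  184  184  181  183  165  177  165  165  167  165  163  164  161  178  167
155  185  180  187  167  167  169  166  164  168  177  180  184  176  188  165  168  165  166  171  182  175  178  164  175  165  169  164  188  166  188  164  185  166
160  174  177  176  167  166  180  169  168  177  303  178  169  175  183  166  166  165  167  165  178  179  175  165  168  181  162  166  165  164  181  166  171  169
165  171  170  170  180  165  166  169  168  164  296  176  164  nan  166  166  169  175  175  172  168  166  164  165  166  163  165  184  167  163  164  182  165  169
170  169  165  178  177  168  176  166  165  168  292  167  178  165  168  167  180  173  177  169  165  167  164  167  165  179  165  165  177  164  164  183  166  167
175   -1    0   -1   17   20   -2    1    0    0  279   16    1    1   -1    0   -2    1    0    0    0    2    5   -1   -1    1    0    4    5   31   30    0    2   36
180    3    1   23    7   18   -1    0    1   17  257   18    2    2    5   17   26   
[... 1990 characters left out ...]
   -3    5   -1    1    2  nan    7    7   10    5    0    3    0    1    2    4   -1   -5    3   14   -5    0   -3   11
245    1    0    3   -2    0    0    0    2    0   -2    0    0    0    0    1    0   11    0    4   -2    5    1   -5    0   -2   -1   -3   -1   17    1   -2    0    7
250   -3    0   -1    6    2   -1    0    1    0   -1   -1   -1   -2    1    0   -2   -2    7   -1   -1 -728 -728 -728 -729 -727 -729 -723 -726 -732 -716 -715 -724    8
255 -714 -729 -728 -730 -727 -730 -718 -731 -722 -728 -721 -711 -722 -720 -725 -730 -722 -724  -21  -32  -64 -735 -722 -719  -93  -95  -96  -96 -102  -96  -78  -59  -14
[ 0.46911115 -0.02365241  0.03261437] [0.52242483 0.22710768 0.01305325]
```

View pics/topz.png

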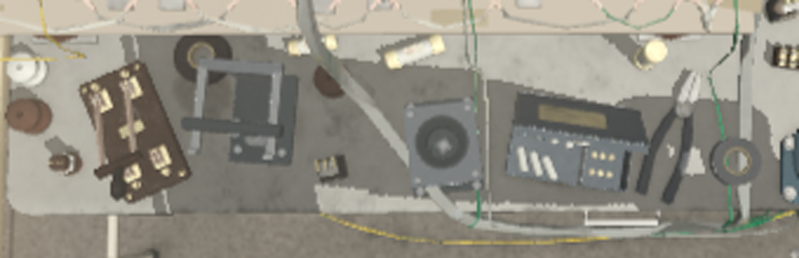

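View pics/scz.png

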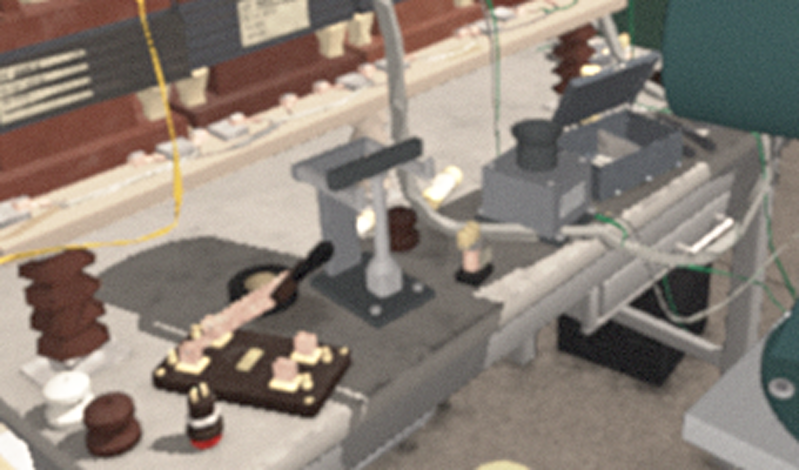

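Run:
```python
from h import *
d=dict(np.load('pics/top0.npz')); W=cloud(d); C=-d['R'].T@d['t']
def toplane(u,v,h):
    r=d['R'].T@np.array([(u-d['cx'])/d['fx'],(v-d['cy'])/d['fy'],1]); return C+r*(h-C[2])/r[2]
z=W[...,2]; x,y=W[...,0],W[...,1]
hsv=cv2.cvtColor(d['color'],cv2.COLOR_BGR2HSV)
# bar
m=((z>0.157)&(z<0.19)).astype(np.uint8); m[:200]=0;m[232:]=0;m[:,:150]=0;m[:,215:]=0
vs,us=np.nonzero(m);r=cv2.minAreaRect(np.stack([us,vs],1).astype(np.float32));print('bar rect',r,len(us), np.median(z[m>0]))
b=cv2.boxPoints(r);print(np.array([toplane(u,v,.168) for u,v in b]).round(4), toplane(*r[0],.168).round(4))
dk=d['color'].max(2)
print('dark rows'); print(dk[205:222,155:206:5])
# stand tops at 148
m=((z>0.135)&(z<0.156)).astype(np.uint8); m[:180]=0;m[235:]=0;m[:,:150]=0;m[:,215:]=0
vs,us=np.nonzero(m);r=cv2.minAreaRect(np.stack([us,vs],1).astype(np.float32));print('fork',r)
print(np.array([toplane(u,v,.148) for u,v in cv2.boxPoints(r)]).round(4))
# housing top at 72
m=((z>0.062)&(z<0.08)).astype(np.uint8); m[:195]=0;m[245:]=0;m[:,:240]=0;m[:,292:]=0
vs,us=np.nonzero(m);r=cv2.minAreaRect(np.stack([us,vs],1).astype(np.float32));print('house',r, toplane(*r[0],.072).round(4))
print(np.array([toplane(u,v,.072) for u,v in cv2.boxPoints(r)]).round(4))
# collar
m=((z>0.085)).astype(np.uint8); m[:200]=0;m[240:]=0;m[:,:245]=0;m[:,290:]=0
c=max(cv2.findContours(m,cv2.RETR_EXTERNAL,cv2.CHAIN_APPROX_NONE)[0],key=len)
cc,rr=cv2.minEnclosingCircle(c);e=cv2.fitEllipse(c);print(cc,rr,e,toplane(*cc,.115).round(4),toplane(*e[0],.115).round(4))
# conduit
m=(z>0.1)&(z<.5)&(x<0.62)&(x>.35)&(y>-.15)&(y<.35)
print(len(x[m]));
q=(y<.2)&(y>.03)&m; print(np.c_[x[q],y[q],z[q]][::5].round(3).tolist())
g=d['color'][190:245,235:300];cv2.imwrite('pics/hz.png',cv2.resize(g,None,fx=10,fy=10,interpolation=cv2.INTER_CUBIC))
g=d['color'][180:235,150:220];cv2.imwrite('pics/bz.png',cv2.resize(g,None,fx=10,fy=10,interpolation=cv2.INTER_CUBIC))
```

```text
bar rect ((178.1575927734375, 218.47862243652344), (43.165771484375, 15.282681465148926), 3.5763344764709473) 252 0.16766207247585457
[[0.4518 0.2571 0.168 ]
 [0.491  0.2555 0.168 ]
 [0.4834 0.1449 0.168 ]
 [0.4442 0.1469 0.168 ]] [0.4676 0.2011 0.168 ]
dark rows
[[122 108 148 103 107  87  90  88 150  93  85]
 [123 109 148  99 111  87  89  88 151  92  85]
 [122 111 147  98 114  86  89  89 151  93  85]
 [122 113 147 102 115  86  89  88 149  92  83]
 [122 108 137 102 116  90  89  88 150  91  83]
 [123  86 103  93 110 109  88  88 150  92  87]
 [121  90  88  86  87 119  86  91 145  91  85]
 [120  90  89  89  88  86  84  94 120  89  88]
 [120  89  90  90  88  89  89  88  87  82  94]
 [121  87  88  88  90  89  89  89  88  72  98]
 [118  98  91  87  85  88  88  89  88  73 104]
 [116 125 108 102  93 102  85  88  88  76 104]
 [115 125 108 121 124 126  90 101  93  79 109]
 [111 125 106 121 124 108 121 133 124  86 117]
 [ 95 127 100 119 125  87 132 134 154  90 117]
 [ 75 127 101 117 124  88 124 133 154  90 118]
 [ 75 128 106 120 123 100 104 124 154  91 121]]
fork ((180.9060821533203, 205.814712
[... 7307 characters left out ...]
[0.481, 0.189, 0.17], [0.481, 0.176, 0.169], [0.481, 0.163, 0.169], [0.482, 0.151, 0.166], [0.479, 0.19, 0.172], [0.479, 0.179, 0.168], [0.479, 0.166, 0.168], [0.479, 0.152, 0.171], [0.476, 0.196, 0.17], [0.476, 0.183, 0.169], [0.476, 0.17, 0.17], [0.476, 0.158, 0.168], [0.477, 0.147, 0.158], [0.474, 0.189, 0.168], [0.474, 0.176, 0.17], [0.474, 0.163, 0.167], [0.474, 0.15, 0.167], [0.472, 0.187, 0.163], [0.471, 0.174, 0.168], [0.471, 0.161, 0.168], [0.471, 0.148, 0.168], [0.469, 0.158, 0.156], [0.467, 0.163, 0.146], [0.464, 0.159, 0.149], [0.462, 0.159, 0.152], [0.459, 0.16, 0.148], [0.457, 0.16, 0.145], [0.454, 0.16, 0.147], [0.451, 0.159, 0.151], [0.448, 0.16, 0.156], [0.446, 0.162, 0.16]]
```

View pics/hz.png

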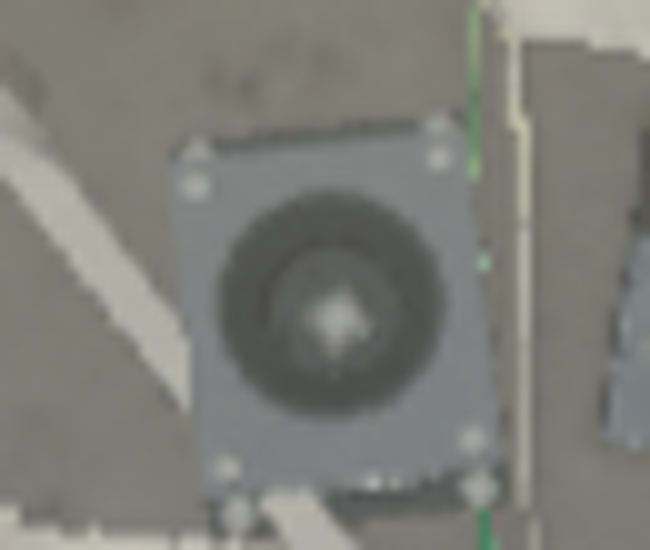

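View pics/bz.png

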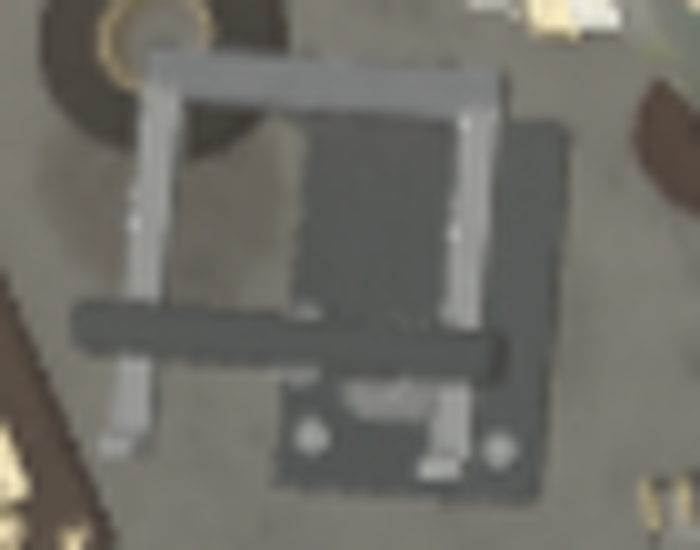

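The zoomed bar runs from about (157.5,212.5) to (200.8,215.8) in top-image pixels, and the fork's back crossbar is on the far side. The spindle tip shows as a bright spot at about (268.5,222), though its orientation isn't clear yet.

```bash
cat >> h.py <<'E'
from scipy.spatial.transform import Rotation as Ro
def toplane(d,u,v,h):
    C=-d['R'].T@d['t']; r=d['R'].T@np.array([(u-d['cx'])/d['fx'],(v-d['cy'])/d['fy'],1]); return C+r*(h-C[2])/r[2]
def proj(d,X):
    c=d['R']@np.asarray(X)+d['t']; return np.array([d['fx']*c[0]/c[2]+d['cx'],d['fy']*c[1]/c[2]+d['cy']])
def toolR(s):
    return Ro.from_quat(np.roll(s['orientation'],-1)).as_matrix()
E
python3 - <<'E'
from h import *
d=dict(np.load('pics/top0.npz'))
g=cv2.cvtColor(d['color'],cv2.COLOR_BGR2GRAY)
W=cloud(d); m=((W[...,2]>.16)&(W[...,2]<.18)&(W[...,0]<.49)&(W[...,0]>.46)).astype(np.uint8);m[:205]=0;m[222:]=0;m[:,:150]=0;m[:,210:]=0
m=cv2.morphologyEx(m,cv2.MORPH_OPEN,np.ones((2,4),np.uint8))
vs,us=np.nonzero(m); r=cv2.minAreaRect(np.stack([us,vs],1).astype(np.float32)); print(r,us.min(),us.max())
a=toplane(d,157.5,212.6,.168);b=toplane(d,200.8,215.8,.168); print(a,b,(a+b)/2,np.linalg.norm(a-b), 'yaw of +y', np.arctan2(*(a-b)[:2]))
P=np.array([toplane(d,u,v,.168) for u,v in cv2.boxPoints(r)]);print(P.round(4),P.mean(0).round(4))
v=np.array([[u,np.median(vs[us==u])] for u in range(160,199)]);k=np.polyfit(v[:,0],v[:,1],1);print('slope',k, np.polyval(k,179))
s=arm.get_state();R=toolR(s);print(R.round(3),'tool y yaw',np.arctan2(R[1,1],R[0,1]))
w=dict(np.load('pics/wrist0.npz'));C=-w['R'].T@w['t'];print('cam in tool',R.T@(C-s['ee_pos']),'optical axis in tool',R.T@w['R'][2])
E
```

```text
((179.02069091796875, 214.75172424316406), (42.35319519042969, 5.481002330780029), 4.763641834259033) 158 200
[0.48302261 0.25430172 0.168     ] [0.47409964 0.14318634 0.168     ] [0.47856112 0.19874403 0.168     ] 0.11147307843221789 yaw of +y 0.08013167817155832
[[0.475  0.2536 0.168 ]
 [0.489  0.2528 0.168 ]
 [0.4793 0.1444 0.168 ]
 [0.4653 0.1454 0.168 ]] [0.4771 0.1991 0.168 ]
slope [7.86437247e-02 2.00666363e+02] 214.74358974358987
[[-0.     0.254 -0.967]
 [ 0.001 -0.967 -0.254]
 [-1.    -0.001 -0.   ]] tool y yaw -1.3139541843911609
cam in tool [-0.17185849 -0.00057191 -0.08474602] optical axis in tool [ 0.95535781 -0.00131172  0.29544836]
```

```bash
cat >> h.py <<'E'
def rel(p,yaw=None):
    s=arm.get_state();R=toolR(s);d=R.T@(np.asarray(p)-s['ee_pos'])*100
    y=np.arctan2(R[1,1],R[0,1]); return d.round(2), None if yaw is None else round((y-yaw+np.pi)%(2*np.pi)-np.pi,3)
E
python3 - <<'E'
from h import *
R=Ro
print(rel([.464,-.113,.18],-.08), rel([.464,-.113,.28],-.08))
d=dict(np.load('pics/top0.npz'));W=cloud(d).reshape(-1,3)
a=np.array([.178,-.677]);b=np.array([.464,-.113]);L=b-a
t=((W[:,:2]-a)@L)/(L@L);dist=np.abs((W[:,:2]-a)@np.array([-L[1],L[0]])/np.linalg.norm(L))
for i in range(12):
    q=(t>=i/10)&(t<(i+1)/10)&(W[:,2]<.6)
    for w in (.06,.12): 
        k=q&(dist<w); print(i,w,np.nanmax(W[k,2]).round(3) if k.any() else None,end=' | ')
    print()
E
```

```text
(array([  3.38, -47.25, -42.01]), np.float64(-1.234)) (array([ -6.62, -47.26, -42.01]), np.float64(-1.234))
0 0.06 0.362 | 0 0.12 0.362 | 
1 0.06 0.339 | 1 0.12 0.339 | 
2 0.06 -0.71 | 2 0.12 0.138 | 
3 0.06 0.084 | 3 0.12 0.6 | 
4 0.06 -0.017 | 4 0.12 0.109 | 
5 0.06 0.01 | 5 0.12 0.025 | 
6 0.06 0.018 | 6 0.12 0.025 | 
7 0.06 0.146 | 7 0.12 0.146 | 
8 0.06 0.148 | 8 0.12 0.148 | 
9 0.06 0.149 | 9 0.12 0.149 | 
10 0.06 0.146 | 10 0.12 0.182 | 
11 0.06 0.216 | 11 0.12 0.324 |
```

Request:
drive_tool --plan '[[[0.4,-6.6,-15,-13.4,-0.15],[0.4,-6.6,-30,-26.7,-0.8],[0.4,-6.6,-47.3,-42,-1.234],[0.4,-6.6,-47.3,-42,-1.234],[0.4,-6.6,-47.3,-42,-1.234],[0.4,-6.6,-47.3,-42,-1.234],[0.4,-6.6,-47.3,-42,-1.234],[0.4,-6.6,-47.3,-42,-1.234],[0.4,-6.6,-47.3,-42,-1.234],[0.4,-6.6,-47.3,-42,-1.234],[0.4,-6.6,-47.3,-42,-1.234],[0.4,-6.6,-47.3,-42,-1.234]]]' --grip_force 60

```text
time: 1.35
ee_pos: [0.4475, -0.1441, 0.2772]
orientation: [0.48, 0.52, 0.479, -0.52]
ft_force: [0.4, -0.7, 0.5]
width: 0.0365
```

Run:
```python
from h import *
print(rel([.464,-.113,.185],-.08))
print(arm.get_state()['qpos'].round(3))
```

```text
(array([ 9.23,  1.39, -3.23]), np.float64(-0.0))
[-0.361 -0.079  2.141  0.     1.079 -0.281]
```

Request:
drive_tool --plan '[[[0.4,4,0,0,0],[0.4,9.3,0,0,0],[0.4,9.3,0,0,0],[0.4,9.3,0,0,0]]]'

```text
time: 1.75
ee_pos: [0.4467, -0.146, 0.184]
orientation: [-0.479, -0.519, -0.48, 0.52]
ft_force: [0.5, -0.0, 1.0]
width: 0.0366
```

Run:
```python
from h import *
s=arm.get_state();print(s['ee_pos'],rel([.464,-.113,.185],-.08))
d=snap('wrist','w1');print(proj(d,[.4644,-.0277,.034]))
c=proj(d,[.4644,-.0277,.034]).astype(int)
g=d['color'][c[1]-50:c[1]+50,c[0]-60:c[0]+60];cv2.imwrite('pics/w1z.png',cv2.resize(g,None,fx=6,fy=6,interpolation=cv2.INTER_CUBIC))
```

```text
[ 0.44667179 -0.14601803  0.18401939] (array([-0.1 ,  1.46, -3.43]), np.float64(-0.0))
[290.48031327  76.70938813]
```

View pics/w1.png

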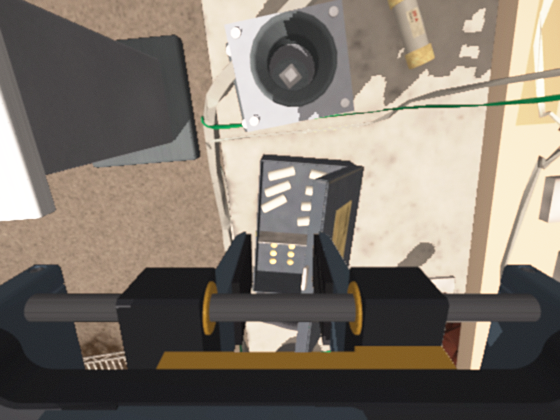

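View pics/w1z.png

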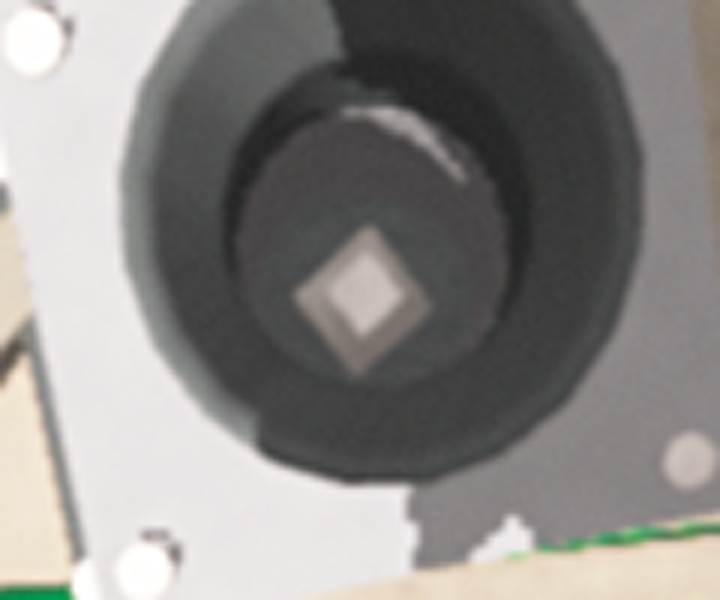

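The view down the shaft shows the spindle as a diamond. In the crop, the corners of its 16 mm square are at about (372,226), (434,298), (358,378) and (292,295). Its centre is within 1 px of the predicted axis.

Run:
```python
from h import *
d=dict(np.load('pics/w1.npz'))
c=proj(d,[.4644,-.0277,.034]).astype(int);o=np.array([c[0]-60,c[1]-50])
for h,pts in ((.026,[(372,226),(434,298),(358,378),(292,295)]),(.034,[(365,255),(404,292),(362,335),(327,293)])):
    p=np.array([toplane(d,*((np.array(q)+.5)/6-.5+o),h)[:2] for q in pts])
    e=np.roll(p,-1,0)-p; a=np.arctan2(e[:,1],e[:,0]); print(p.mean(0).round(4),np.linalg.norm(e,axis=1).round(4),(a%(np.pi/2)).round(3))
    dg=p[2]-p[0],p[3]-p[1]; print([((np.arctan2(q[1],q[0])+np.pi/4)%(np.pi/2)).round(3) for q in dg])
    print('mean', (np.angle(np.mean(np.exp(4j*a)))/4)%(np.pi/2))
# funnel rim centre at z=.115
z=cloud(d); m=((z[...,2]>.09)&(np.hypot(z[...,0]-.4644,z[...,1]+.0277)<.05)).astype(np.uint8)
k=max(cv2.findContours(m,cv2.RETR_EXTERNAL,cv2.CHAIN_APPROX_NONE)[0],key=len);e=cv2.fitEllipse(k);print(e,toplane(d,*e[0],.115))
print(rel([.478,.199,.27],-.08))
```

```text
[ 0.4645 -0.0258] [0.015  0.0175 0.0168 0.0167] [0.68  0.7   0.629 0.59 ]
[np.float64(0.614), np.float64(0.685)]
mean 0.6500285977611588
[ 0.4644 -0.0258] [0.0083 0.0093 0.0085 0.0083] [0.778 0.683 0.656 0.666]
[np.float64(0.672), np.float64(0.717)]
mean 0.695218587778668
((292.6361389160156, 58.373008728027344), (86.69992065429688, 95.42755889892578), 2.9284071922302246) [ 0.4641957  -0.02428057  0.115     ]
(array([ -8.47,   0.25, -34.68]), np.float64(-0.0))
```

Request:
drive_tool --plan '[[[0.4,-4,0,-3,0],[0.4,-6,0.2,-8,0],[0.4,-6,0.25,-34.7,0],[0.4,-6,0.25,-34.7,0],[0.4,-6,0.25,-34.7,0],[0.4,-6,0.25,-34.7,0],[0.4,-6,0.25,-34.7,0],[0.4,-6,0.25,-34.7,0],[0.4,-6,0.25,-34.7,0],[0.4,-6,0.25,-34.7,0],[0.4,-6,0.25,-34.7,0]]]'

```text
time: 2.9
ee_pos: [0.4777, 0.1988, 0.2452]
orientation: [0.48, 0.52, 0.479, -0.519]
ft_force: [0.0, -0.2, -0.3]
width: 0.0364
```

Run:
```python
from h import *
s=arm.get_state();print(s['ee_pos'],s['qpos'].round(3),rel([.478,.199,.139],-.08))
d=snap('wrist','w2');print(proj(d,[.478,.199,.168]))
d=snap('top','t2')
```

```text
[0.47774845 0.19881803 0.24518138] [ 0.349  0.047  2.081 -0.     1.012  0.431] (array([ 1.062e+01,  1.000e-02, -1.000e-02]), np.float64(-0.001))
[281.75303148 217.68645002]
```

View pics/w2.png

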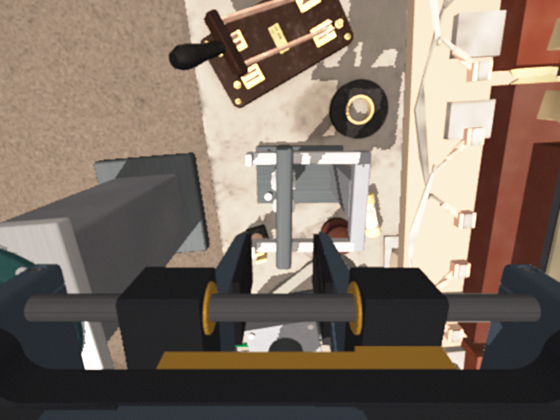

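The wrist view shows the bar running from about (287,147) to (285,268), well between the fingers in x. I'll refine its centre.

Run:
```python
from h import *
d=dict(np.load('pics/w2.npz'));g=d['color'][135:280,240:330]
cv2.imwrite('pics/w2z.png',cv2.resize(g,None,fx=5,fy=4,interpolation=cv2.INTER_CUBIC))
W=cloud(d);m=((W[...,2]>.16)&(W[...,2]<.175)).astype(np.uint8);m[:,:265]=0;m[:,305:]=0;m[:140]=0;m[285:]=0
for v in range(145,275,8):
    u=np.nonzero(m[v])[0]; print(v,u.min() if len(u) else None,u.max() if len(u) else None, d['color'][v,270:302].mean(1).astype(int).tolist())
for p in [(287,147),(285,268),(286,200)]: print(toplane(d,*p,.168))
```

```text
145 279 283 [101, 101, 101, 100, 96, 94, 94, 93, 89, 76, 69, 68, 68, 68, 66, 68, 66, 64, 65, 71, 83, 88, 92, 91, 90, 90, 90, 90, 92, 90, 90, 90]
153 275 292 [231, 232, 232, 233, 230, 197, 145, 129, 135, 141, 140, 140, 140, 141, 142, 140, 136, 135, 133, 133, 117, 98, 94, 129, 159, 164, 161, 161, 162, 168, 194, 216]
161 275 292 [252, 252, 253, 253, 254, 247, 183, 131, 133, 140, 141, 141, 143, 142, 142, 141, 138, 135, 137, 130, 116, 95, 90, 135, 168, 170, 171, 167, 170, 168, 165, 200]
169 276 292 [133, 134, 131, 128, 121, 130, 134, 132, 138, 141, 143, 144, 142, 143, 142, 140, 137, 136, 137, 131, 116, 95, 79, 77, 77, 69, 68, 71, 70, 72, 70, 69]
177 276 291 [139, 179, 225, 237, 233, 204, 149, 129, 136, 142, 141, 143, 142, 142, 141, 142, 137, 137, 136, 127, 111, 92, 96, 127, 134, 105, 73, 73, 96, 116, 129, 133]
185 276 291 [140, 198, 242, 250, 252, 239, 174, 132, 135, 141, 144, 145, 145, 142, 141, 144, 140, 137, 138, 128, 107, 91, 118, 157, 159, 145, 135, 133, 136, 135, 133, 136]
193 276 291 [150, 97, 101, 129, 140, 127, 118, 129, 139, 144, 144, 147, 145, 144, 143, 141, 140, 137, 136, 128,
[... 1186 characters left out ...]
, 135, 126, 108, 95, 116, 151, 166, 169, 166, 162, 188, 244, 254, 253, 252]
257 276 290 [225, 224, 224, 225, 223, 197, 145, 129, 139, 146, 147, 147, 141, 138, 140, 140, 138, 135, 125, 106, 98, 151, 213, 229, 228, 228, 226, 227, 225, 225, 224, 223]
265 276 290 [228, 226, 228, 229, 229, 201, 145, 127, 136, 145, 149, 144, 142, 139, 143, 139, 138, 134, 123, 100, 109, 185, 225, 228, 226, 225, 225, 225, 223, 222, 220, 221]
273 None None [227, 226, 226, 228, 229, 229, 230, 229, 227, 223, 225, 224, 207, 183, 179, 178, 175, 155, 132, 127, 129, 125, 121, 116, 104, 101, 131, 173, 200, 213, 217, 217]
[0.48700624 0.25799942 0.168     ]
[0.47703039 0.15108871 0.168     ]
[0.48282755 0.21433704 0.168     ]
```

View pics/w2z.png

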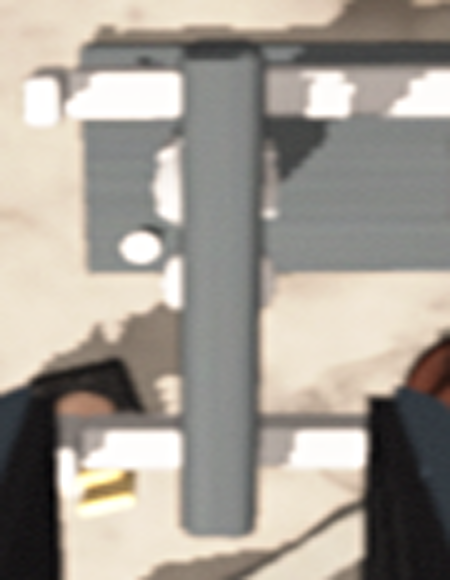

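Run:
```python
from h import *
d=dict(np.load('pics/w2.npz'))
a=toplane(d,284.2,149,.168);b=toplane(d,282.3,267.8,.168);print(a,b,(a+b)/2,np.linalg.norm(a-b),np.arctan2(*(a-b)[:2]))
```

```text
[0.4846555  0.25661035 0.168     ] [0.47462349 0.15148755 0.168     ] [0.47963949 0.20404895 0.168     ] 0.1056004017571882 0.09514324326131086
```

Request:
drive_tool --plan '[[[0.4,3,0.1,-0.2,0],[0.4,7,0.1,-0.2,0],[0.4,10.0,0.1,-0.2,0],[0.4,10.6,0.1,-0.2,0],[0.4,10.6,0.1,-0.2,0],[0.0,10.6,0.1,-0.2,0],[0.0,10.6,0.1,-0.2,0],[0.0,10.6,0.1,-0.2,0],[0.0,10.6,0.1,-0.2,0],[0.0,10.6,0.1,-0.2,0]]]' --grip_force 60

```text
time: 4.0
ee_pos: [0.4795, 0.2018, 0.1394]
orientation: [0.48, 0.52, 0.479, -0.519]
ft_force: [-0.5, -1.1, 8.3]
width: 0.0183
```

Request:
drive_tool --plan '[[[0.0,0,0,0,0],[0.0,0,0,0,0],[0.0,0,0,0,0]]]'

```text
time: 4.3
ee_pos: [0.4795, 0.2018, 0.1394]
orientation: [0.48, 0.52, 0.479, -0.519]
ft_force: [-0.9, -2.6, 9.1]
width: 0.0178
```

Run:
```python
from h import *
d=snap('wrist','w3');s=arm.get_state();print(s['width'],s['ft_force'],s['torque'])
cv2.imwrite('pics/w3z.png',cv2.resize(d['color'][130:420,180:400],None,fx=2.6,fy=2,interpolation=cv2.INTER_CUBIC))
d=snap('scene','s3');cv2.imwrite('pics/s3z.png',cv2.resize(d['color'][190:310,160:300],None,fx=5,fy=5,interpolation=cv2.INTER_CUBIC))
```

```text
0.01830056270098497 [ 0.14632211 -2.43229654  9.79095693] [-0.44867948 -0.03709112 -0.06263958]
```

View pics/w3z.png

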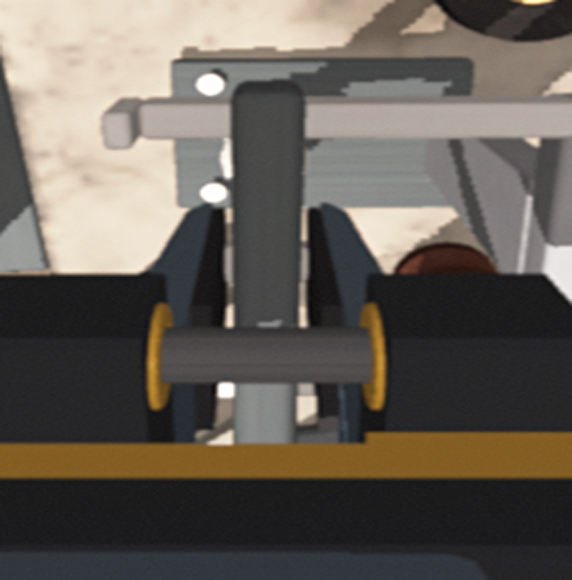

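View pics/s3z.png

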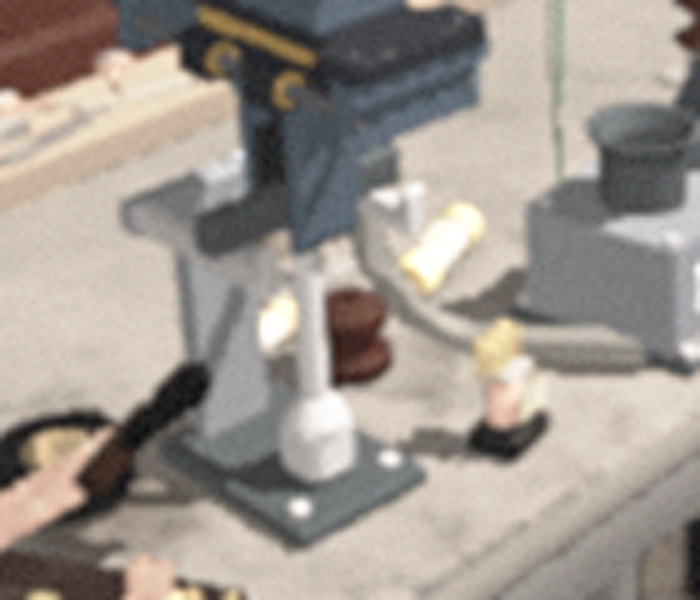

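The wrist view shows the bar between the fingers, and the scene view shows the fingers astride it. The reported width of 18 mm is more than the 14 mm I expected, so I'll do a small test lift.

Request:
drive_tool --plan '[[[0.0,-0.5,0,0,0],[0.0,-1.0,0,0,0],[0.0,-1.0,0,0,0],[0.0,-1.0,0,0,0]]]'

```text
time: 4.8
ee_pos: [0.4784, 0.2015, 0.148]
orientation: [0.48, 0.52, 0.48, -0.52]
ft_force: [0.2, -0.4, -4.7]
width: 0.0182
```

Run:
```python
from h import *
d=snap('wrist','w4');s=arm.get_state();print(s['width'],s['ft_force'],s['torque'])
cv2.imwrite('pics/w4z.png',cv2.resize(d['color'][130:420,180:400],None,fx=2.6,fy=2,interpolation=cv2.INTER_CUBIC))
d=snap('scene','s4');cv2.imwrite('pics/s4z.png',cv2.resize(d['color'][190:310,160:300],None,fx=5,fy=5,interpolation=cv2.INTER_CUBIC))
```

```text
0.018160139688862487 [-0.47817233  0.67498804 -4.86676065] [-0.08802429 -0.13728716  0.02010714]
```

View pics/w4z.png

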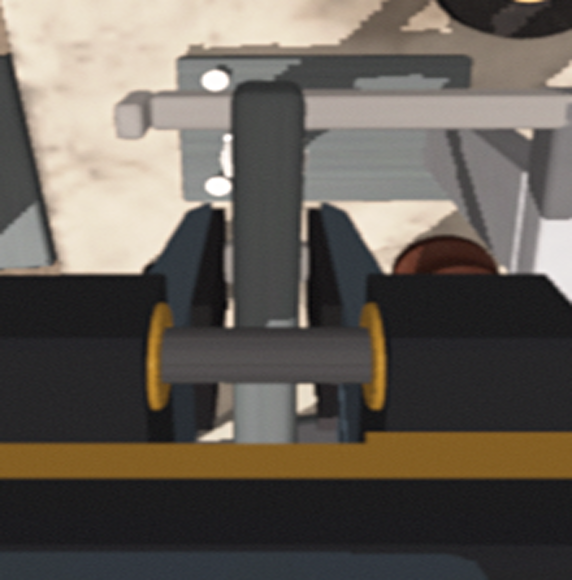

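View pics/s4z.png

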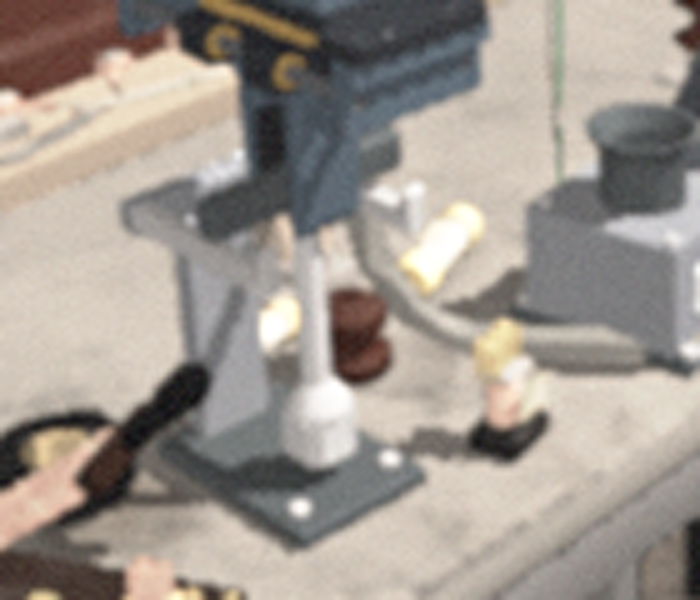

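The key lifts with the gripper and the force is consistent with its weight. I'll measure the offset along the bar from its far end, at about (283,171).

Run:
```python
from h import *
d=dict(np.load('pics/w4.npz'));s=arm.get_state();R=toolR(s)
g=d['color'].mean(2);print(g[163:180,283].astype(int), g[190,265:305].astype(int), g[215,265:305].astype(int))
W=cloud(d);print(W[175:215:8,283].round(4))
for v in (170,171,172): print(v,(R.T@(toplane(d,283.1,v,s['ee_pos'][2]+.029)-s['ee_pos'])*1000).round(1))
# same for rays at row 190,215 centre
for v,u in ((190,283),(215,283)): print((R.T@(toplane(d,u,v,s['ee_pos'][2]+.029)-s['ee_pos'])*1000).round(1))
print(rel([.478,.2,.285]),s['qpos'].round(3))
```

```text
[133 136 136 136 132 133 130  90  54  47  48  50  54  59  68  70  70] [171 173 168 131  76  58  62  67  70  70  72  73  71  73  73  75  74  72
  72  74  73  72  72  72  72  76  72  70  68  64  60  70 130 166 171 170
 167 168 168 168] [136 228 251 236 147  67  55  65  69  71  71  74  73  74  74  72  74  75
  73  75  74  73  71  73  73  75  73  71  67  62  63  93 127 142 140 139
 140 139 138 139]
[[0.4837 0.2586 0.1761]
 [0.4834 0.2551 0.1777]
 [0.4831 0.2511 0.1769]
 [0.4828 0.2475 0.1783]
 [0.4825 0.243  0.1766]]
170 [-29.    0.9 -59.9]
171 [-29.    0.9 -59.4]
172 [-29.    0.9 -58.9]
[-29.    0.9 -50.2]
[-29.    0.9 -37.7]
(array([-1.373e+01, -1.000e-02,  1.500e-01]), None) [0.354 0.192 2.129 0.    0.82  0.434]
```

Request:
drive_tool --plan '[[[0.0,-4,0,0,0],[0.0,-8,0,0,0],[0.0,-12,0,0,0],[0.0,-15.2,0,0,0],[0.0,-15.2,0,0,0],[0.0,-15.2,0.2,4,0],[0.0,-15.2,0.3,8,0],[0.0,-15.2,0.4,12,0],[0.0,-15.2,0.5,16,0],[0.0,-15.2,0.5,20,0],[0.0,-15.2,0.5,22,0],[0.0,-15.2,0.5,22,0]]]'

```text
time: 6.1
ee_pos: [0.4649, -0.0201, 0.2982]
orientation: [-0.478, -0.52, -0.479, 0.521]
ft_force: [0.3, -0.2, -3.3]
width: 0.0178
```

Run:
```python
from h import *
s=arm.get_state();print(s['ee_pos'],s['ft_force'],s['width'],s['qpos'].round(3),rel([.4644,-.0267,.30],-.08))
```

```text
[ 0.46488039 -0.02012051  0.29815493] [ 0.31246126 -0.2313257  -3.30318038] 0.01775042563076807 [-0.093 -0.111  2.13  -0.     1.126 -0.01 ] (array([-0.18,  0.01,  0.66]), np.float64(-0.003))
```

Request:
drive_tool --plan '[[[0.0,0,0.0,0.65,0],[0.0,0,0.0,0.65,0],[0.0,0,0.0,0.65,0],[0.0,0,0.0,0.65,0]]]'

```text
time: 6.5
ee_pos: [0.4653, -0.0241, 0.2997]
orientation: [-0.48, -0.519, -0.48, 0.519]
ft_force: [-0.1, -0.3, -3.7]
width: 0.0185
```

Run:
```python
from h import *
s=arm.get_state();print(s['ee_pos'],toolR(s).round(3).tolist())
d=snap('scene','s5');snap('top','t5')
print('tcp',proj(d,s['ee_pos']),'mouth',proj(d,[.4644,-.0267,.115]),'sock',proj(d,s['ee_pos']+[0,0,.019-.143]))
c=proj(d,[.4644,-.0267,.16]).astype(int);o=c-[70,60];print('o',o)
cv2.imwrite('pics/s5z.png',cv2.resize(d['color'][o[1]:o[1]+120,o[0]:o[0]+140],None,fx=5,fy=5,interpolation=cv2.INTER_CUBIC))
```

```text
[ 0.46533848 -0.02406132  0.29971169] [[-0.0, 0.997, -0.079], [0.0, -0.079, -0.997], [-1.0, -0.0, -0.0]]
tcp [286.88725158 147.97555065] mouth [287.60589556 214.88721299] sock [286.76572611 194.03948702]
o [217 139]
```

View pics/s5z.png

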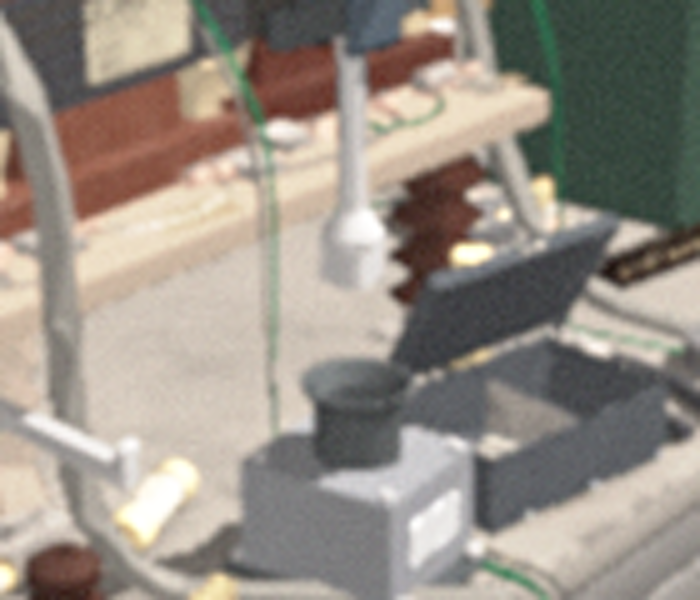

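View pics/s5.png

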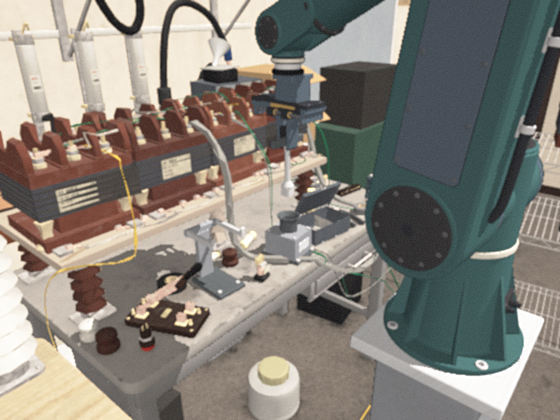

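Zoomed scene view: socket centred at about x=355.5, collar at 358, so they're within 0.6 px (1.3 mm) sideways. The key hangs upright. Next I'll rotate to the square's angle.

Request:
drive_tool --plan '[[[0.0,0,0,0,-0.15],[0.0,0,0,0,-0.3],[0.0,0,0,0,-0.45],[0.0,0,0,0,-0.6],[0.0,0,0,0,-0.745],[0.0,0,0,0,-0.745],[0.0,0,0,0,-0.745],[0.0,0,0,0,-0.745]]]'

```text
time: 7.4
ee_pos: [0.4654, -0.0245, 0.2999]
orientation: [0.635, 0.31, 0.635, -0.31]
ft_force: [0.9, 0.2, -4.2]
width: 0.0183
```

Run:
```python
from h import *
s=arm.get_state();print(s['ee_pos'],s['qpos'].round(3),rel([.4644,-.0262,.255],.665))
d=snap('scene','s6')
print('mouth',proj(d,[.4644,-.0267,.115]),'sock',proj(d,s['ee_pos']+[0,0,.019-.143]))
o=[217,139]
cv2.imwrite('pics/s6z.png',cv2.resize(d['color'][o[1]:o[1]+120,o[0]:o[0]+140],None,fx=5,fy=5,interpolation=cv2.INTER_CUBIC))
d=snap('wrist','w6')
```

```text
[ 0.46535305 -0.02454906  0.29992324] [-0.103 -0.113  2.128 -0.     1.127 -0.764] (array([ 4.49, -0.18,  0.07]), np.float64(-0.003))
mouth [287.60589556 214.88721299] sock [286.87918142 193.90767863]
```

View pics/s6z.png

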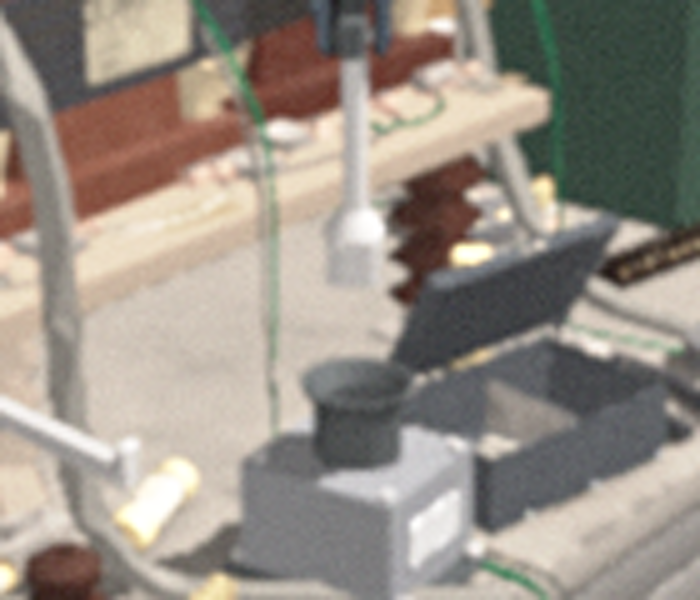

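View pics/w6.png

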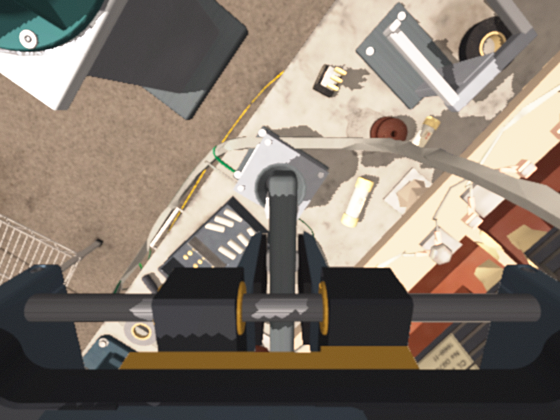

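The socket is centred at about x=355 and the collar at about 358, so a shift of 1.5 mm along −y of the tool will line them up.

Request:
drive_tool --plan '[[[0.0,1,-0.15,0.05,0],[0.0,3,-0.15,0.05,0],[0.0,5,-0.15,0.05,0],[0.0,5.8,-0.15,0.05,0],[0.0,6.2,-0.15,0.05,0],[0.0,6.2,-0.15,0.05,0],[0.0,6.2,-0.15,0.05,0]]]'

```text
time: 8.2
ee_pos: [0.4649, -0.026, 0.2386]
orientation: [0.636, 0.31, 0.635, -0.309]
ft_force: [0.8, -0.9, -4.4]
width: 0.018
```

Run:
```python
from h import *
s=arm.get_state();print(s['ee_pos'],s['ft_force'],s['torque'],rel([.4644,-.0267,.255],.665))
d=snap('scene','s7')
o=[217,139]
cv2.imwrite('pics/s7z.png',cv2.resize(d['color'][o[1]:o[1]+120,o[0]:o[0]+140],None,fx=5,fy=5,interpolation=cv2.INTER_CUBIC))
```

```text
[ 0.464904   -0.02599843  0.23860761] [ 0.8070058  -0.94081448 -4.36472653] [ 0.04453325 -0.09389353  0.01986987] (array([-1.64, -0.08,  0.03]), np.float64(-0.0))
```

View pics/s7z.png

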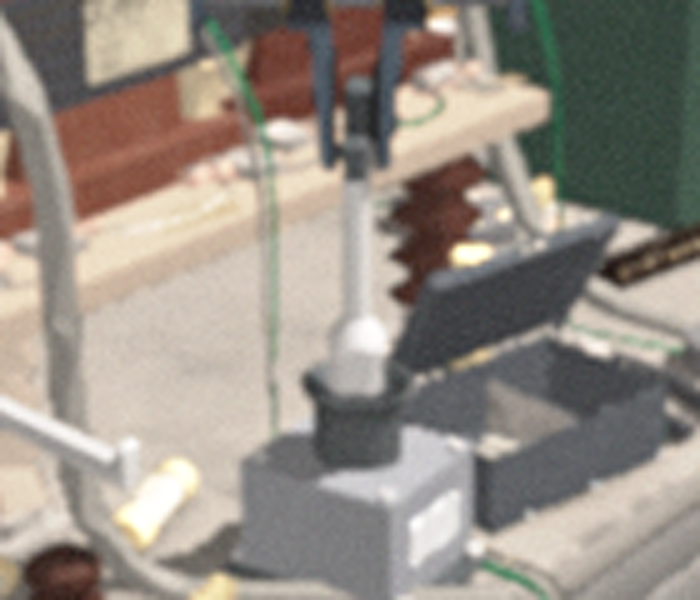

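The socket is centred in the funnel at about x=357.5, against 358 for the collar. I'll keep lowering.

Request:
drive_tool --plan '[[[0.0,0.6,0,0,0],[0.0,1.2,0,0,0],[0.0,1.8,0,0,0],[0.0,2.2,0,0,0],[0.0,2.2,0,0,0]]]'

```text
time: 8.75
ee_pos: [0.4641, -0.0259, 0.2151]
orientation: [0.635, 0.309, 0.636, -0.31]
ft_force: [-0.4, -0.2, -4.2]
width: 0.018
```

Run:
```python
from h import *
s=arm.get_state();print(s['ee_pos'],s['ft_force'],s['torque'])
```

```text
[ 0.4640503  -0.02592345  0.21514781] [-0.388851   -0.16440886 -4.19717784] [-0.0137201  -0.18225603 -0.04963815]
```

Request:
drive_tool --plan '[[[0.0,0.9,0,0,0],[0.0,1.8,0,0,0],[0.0,2.7,0,0,0],[0.0,3.6,0,0,0],[0.0,4.4,0,0,0],[0.0,4.8,0,0,0],[0.0,4.8,0,0,0]]]'

```text
time: 9.45
ee_pos: [0.4641, -0.0259, 0.1673]
orientation: [0.635, 0.309, 0.636, -0.31]
ft_force: [0.4, 0.3, -3.6]
width: 0.018
```

Run:
```python
from h import *
s=arm.get_state();print(s['ee_pos'],s['ft_force'],s['torque'])
```

```text
[ 0.4641491  -0.02591958  0.1672844 ] [ 0.43432622  0.25927697 -3.64560769] [ 0.04175654 -0.13579094 -0.00168047]
```

Still no contact, with the socket mouth at about 43 mm. Now I'll go down in small steps over the taper.

Request:
drive_tool --plan '[[[0.0,0.4,0,0,0],[0.0,0.8,0,0,0],[0.0,1.2,0,0,0],[0.0,1.5,0,0,0],[0.0,1.5,0,0,0]]]'

```text
time: 9.95
ee_pos: [0.4642, -0.0259, 0.1525]
orientation: [0.636, 0.309, 0.636, -0.31]
ft_force: [-0.1, -1.0, -4.2]
width: 0.0181
```

Request:
drive_tool --plan '[[[0.0,0.3,0,0,0],[0.0,0.6,0,0,0],[0.0,0.6,0,0,0]]]'

```text
time: 10.25
ee_pos: [0.4643, -0.0259, 0.1466]
orientation: [0.636, 0.309, 0.636, -0.309]
ft_force: [0.4, -0.7, -4.5]
width: 0.0183
```

Request:
drive_tool --plan '[[[0.0,0.3,0,0,0],[0.0,0.6,0,0,0],[0.0,0.8,0,0,0],[0.0,0.9,0,0,0],[0.0,0.9,0,0,0]]]'

```text
time: 10.75
ee_pos: [0.4644, -0.026, 0.1378]
orientation: [0.636, 0.309, 0.636, -0.309]
ft_force: [0.2, -1.1, -4.8]
width: 0.0181
```

Run:
```python
from h import *
s=arm.get_state();print(s['ee_pos'],s['ft_force'],s['torque'],s['qpos'].round(3))
```

```text
[ 0.46441488 -0.02596267  0.13778148] [ 0.18391025 -1.08731422 -4.78088451] [-0.03895767 -0.15630158 -0.01787386] [-0.106  0.125  2.235 -0.     0.781 -0.771]
```

The socket is down: its mouth is at about 14 mm with no side force. Now I'll turn it clockwise.

Request:
drive_tool --plan '[[[0.0,0,0,0,0.1],[0.0,0,0,0,0.2],[0.0,0,0,0,0.3],[0.0,0,0,0,0.4],[0.0,0,0,0,0.5],[0.0,0,0,0,0.6],[0.0,0,0,0,0.7],[0.0,0,0,0,0.8],[0.0,0,0,0,0.9],[0.0,0,0,0,1.0]]]'

```text
time: 11.75
ee_pos: [0.4646, -0.026, 0.138]
orientation: [0.409, 0.577, 0.408, -0.577]
ft_force: [-0.1, -1.5, -4.9]
width: 0.0183
```

Run:
```python
from h import *
s=arm.get_state();print(s['ee_pos'],s['ft_force'],s['torque'],s['qpos'].round(3),s['effort'][5])
```

```text
[ 0.46456007 -0.02600552  0.13800877] [-0.14714383 -1.46257551 -4.8894526 ] [-0.17946562 -0.15849216  0.28729552] [-0.106  0.125  2.235 -0.     0.781  0.233] -1.8238138407468796
```

Torque z is 0.29 N m, which matches the spindle's stiffness, so it's turning. I'll continue.

Request:
drive_tool --plan '[[[0.0,0,0,0,0.1],[0.0,0,0,0,0.2],[0.0,0,0,0,0.3],[0.0,0,0,0,0.4],[0.0,0,0,0,0.5],[0.0,0,0,0,0.6],[0.0,0,0,0,0.7],[0.0,0,0,0,0.8],[0.0,0,0,0,0.9],[0.0,0,0,0,1.0]]]'

```text
time: 12.75
ee_pos: [0.4645, -0.0261, 0.138]
orientation: [0.082, 0.702, 0.082, -0.702]
ft_force: [-0.4, -1.3, -4.5]
width: 0.018
```

Run:
```python
from h import *
s=arm.get_state();print(s['ee_pos'],s['ft_force'],s['torque'],s['qpos'].round(3),s['effort'][5])
```

```text
[ 0.46451457 -0.02609582  0.13799632] [-0.39824815 -1.32493647 -4.50746079] [-0.40768174 -0.01354606  0.3021393 ] [-1.060e-01  1.250e-01  2.235e+00 -1.000e-03  7.810e-01  1.233e+00] -1.8238402158021927
```

Request:
drive_tool --plan '[[[0.0,0,0,0,0.08],[0.0,0,0,0,0.16],[0.0,0,0,0,0.24],[0.0,0,0,0,0.24]]]'

```text
time: 13.15
ee_pos: [0.4645, -0.0261, 0.138]
orientation: [-0.002, 0.707, -0.002, -0.707]
ft_force: [-0.3, -1.6, -3.9]
width: 0.0183
```

Run:
```python
from h import *
s=arm.get_state();print(s['ft_force'],s['torque'],s['qpos'][5].round(3),s['width'])
```

```text
[-0.26569698 -1.63029276 -3.85870464] [-0.27782698  0.02725889  0.15040685] 1.47 0.018329840788573297
```

Request:
drive_tool --plan '[[[0.0,0,0,0,0.08],[0.0,0,0,0,0.16],[0.0,0,0,0,0.24],[0.0,0,0,0,0.3]]]'

```text
time: 13.55
ee_pos: [0.4644, -0.026, 0.138]
orientation: [0.107, -0.699, 0.107, 0.699]
ft_force: [0.2, -1.0, -3.5]
width: 0.0181
```

Run:
```python
from h import *
s=arm.get_state();print(s['ft_force'],s['torque'],s['qpos'][5].round(3),s['width'])
```

```text
[ 0.15881559 -1.01444753 -3.51591724] [-0.37749049  0.16299139  0.25356727] 1.769 0.01814609642216944
```

Request:
drive_tool --plan '[[[0.0,0,0,0,0.06],[0.0,0,0,0,0.12],[0.0,0,0,0,0.16]]]'

```text
time: 13.85
ee_pos: [0.4644, -0.026, 0.138]
orientation: [0.162, -0.688, 0.162, 0.688]
ft_force: [-0.4, -1.8, -4.8]
width: 0.018
```

Run:
```python
from h import *
s=arm.get_state();print(s['ft_force'],s['torque'],s['qpos'][5].round(3),s['width'])
```

```text
[-0.40530546 -1.81228249 -4.84938166] [-0.31393637  0.19436582  0.22040677] 1.929 0.01795420953177658
```

Request:
drive_tool --plan '[[[0.0,0,0,0,0.06],[0.0,0,0,0,0.12],[0.0,0,0,0,0.16]]]'

```text
time: 14.15
ee_pos: [0.4644, -0.026, 0.138]
orientation: [0.217, -0.673, 0.217, 0.673]
ft_force: [-0.7, -1.1, -3.6]
width: 0.018
```

Run:
```python
from h import *
s=arm.get_state();print(s['ft_force'],s['torque'],s['qpos'][5].round(3),s['width'])
```

```text
[-0.74112772 -1.0739643  -3.56372982] [-0.15473837  0.22103406  0.53008882] 2.088 0.018007490739186286
```

Torque has jumped to 0.53 N m, so the stop is probably reached. I'll push a little more to confirm.

Request:
drive_tool --plan '[[[0.0,0,0,0,0.03],[0.0,0,0,0,0.06],[0.0,0,0,0,0.06]]]'

```text
time: 14.45
ee_pos: [0.4644, -0.026, 0.138]
orientation: [0.237, -0.666, 0.237, 0.666]
ft_force: [-0.7, -0.7, -1.9]
width: 0.0182
```

Run:
```python
from h import *
s=arm.get_state();print(s['ft_force'],s['torque'],s['qpos'][5].round(3),s['width'])
d=snap('wrist','w8')
d=snap('scene','s8')
o=[217,139]
cv2.imwrite('pics/s8z.png',cv2.resize(d['color'][o[1]:o[1]+120,o[0]:o[0]+140],None,fx=5,fy=5,interpolation=cv2.INTER_CUBIC))
```

```text
[-0.71007556 -0.74189639 -1.94818519] [-0.10177688  0.26525209  0.74230537] 2.148 0.0181745975173816
```

View pics/w8.png

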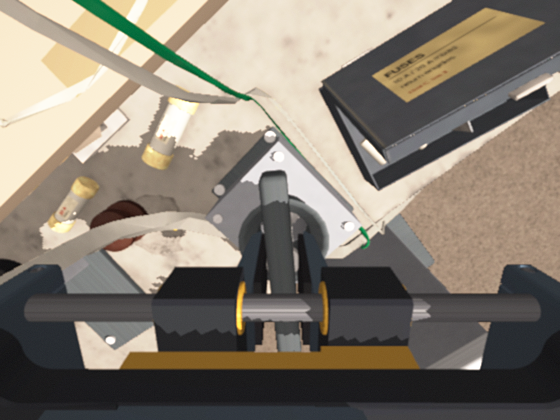

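View pics/s8z.png

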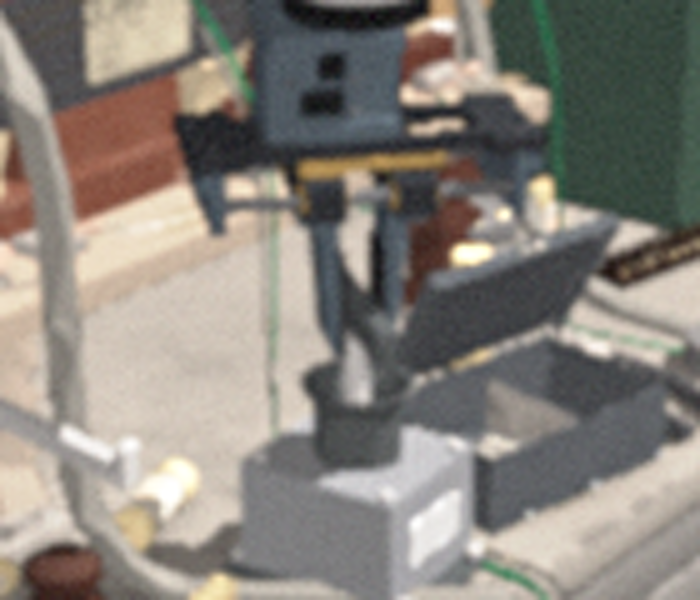

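The wrist view shows the bar, from about (274,175) to (289,350), now skewed about 0.08 rad in the jaws, so it's blocked while the gripper pushes on. One more push should show whether the stop is firm.

Request:
drive_tool --plan '[[[0.0,0,0,0,0.04],[0.0,0,0,0,0.08],[0.0,0,0,0,0.08]]]'

```text
time: 14.85
ee_pos: [0.4647, -0.026, 0.138]
orientation: [-0.264, 0.656, -0.263, -0.656]
ft_force: [1.1, -2.5, -2.9]
width: 0.0184
```

Run:
```python
from h import *
s=arm.get_state();print(s['ft_force'],s['torque'],s['qpos'][5].round(3),s['width'])
d=snap('wrist','w9')
def bar(f):
    d=dict(np.load(f));W=cloud(d);R=None
    m=((W[...,2]>.155)&(W[...,2]<.19)).astype(np.uint8) if f!='pics/w6.npz' else ((W[...,2]>.32)&(W[...,2]<.345)).astype(np.uint8)
    m[:,:255]=0;m[:,310:]=0;m[:170]=0;m[225:]=0
    P=W[m>0]; P=P[~np.isnan(P).any(1)]
    l=cv2.fitLine(P[:,:2].astype(np.float32),cv2.DIST_HUBER,0,.01,.01).ravel(); print(f,len(P),np.arctan2(l[1],l[0]),l)
for f in ('pics/w6.npz','pics/w8.npz','pics/w9.npz'): bar(f)
```

```text
[ 1.06908023 -2.52038487 -2.88849155] [-0.20321056 -0.02097458  0.61053983] 2.229 0.018385941572169256
pics/w6.npz 1474 -0.9190395 [ 0.6065841  -0.7950193   0.43797567  0.01175096]
pics/w8.npz 1496 -0.5823416 [ 0.8351771  -0.5499811   0.5022502  -0.05056349]
pics/w9.npz 1427 -0.6157823 [ 0.81632185 -0.5775973   0.5011821  -0.0515056 ]
```

Torque is 0.6–0.7 N m, well above the spindle's friction. The bar has turned about 2.84 rad in all and now lags the jaws by about 0.15 rad. I'll regrip it squarely and push once more to be sure.

Request:
drive_tool --plan '[[[0.4,0,0,0,0],[0.4,0,0,0,0],[0.4,0,0,0,0],[0.4,0,0,0,-0.07],[0.4,0,0,0,-0.15],[0.4,0,0,0,-0.15],[0.0,0,0,0,-0.15],[0.0,0,0,0,-0.15],[0.0,0,0,0,-0.15],[0.0,0,0,0,-0.15],[0.0,0,0,0,-0.15]]]'

```text
time: 16.0
ee_pos: [0.4645, -0.026, 0.1379]
orientation: [0.214, -0.674, 0.214, 0.674]
ft_force: [0.1, -0.7, 0.1]
width: 0.0181
```

```bash
cat >> h.py <<'E'
def bar(f):
    d=dict(np.load('pics/%s.npz'%f));W=cloud(d)
    m=((W[...,2]>.15)&(W[...,2]<.19)).astype(np.uint8)
    m[:,:250]=0;m[:,315:]=0;m[:170]=0;m[225:]=0
    P=W[m>0]; P=P[~np.isnan(P).any(1)]
    l=cv2.fitLine(P[:,:2].astype(np.float32),cv2.DIST_HUBER,0,.01,.01).ravel(); print(f,len(P),np.arctan2(l[1],l[0]),np.median(P[:,2]))
E
python3 - <<'E'
from h import *
s=arm.get_state();print(s['ft_force'],s['torque'],s['qpos'][5].round(3),s['width'])
d=snap('wrist','w10');bar('w9');bar('w10')
E
```

```text
[ 0.13806426 -0.6860791   0.058086  ] [ 0.06545923  0.06504533 -0.0144181 ] 2.079 0.018107590682131088
w9 1522 -0.57707095 0.16695716824019782
w10 1531 -0.57758427 0.16679665056195442
```

Request:
drive_tool --plan '[[[0.0,0,0,0,0.04],[0.0,0,0,0,0.08],[0.0,0,0,0,0.12],[0.0,0,0,0,0.12]]]'

```text
time: 16.45
ee_pos: [0.4645, -0.026, 0.1379]
orientation: [-0.254, 0.66, -0.254, -0.66]
ft_force: [-0.5, -0.8, 0.5]
width: 0.0182
```

Run:
```python
from h import *
s=arm.get_state();print(s['ft_force'],s['torque'],s['qpos'][5].round(3),s['width'])
d=snap('wrist','w11');bar('w8');bar('w11')
```

```text
[-0.50744554 -0.79243209  0.53321031] [-0.01719746  0.04409731  0.54245286] 2.199 0.018208492877310176
w8 1536 -0.583489 0.16682039082858025
w11 1552 -0.5903963 0.1667334888088749
```

The jaws turned 0.12 rad but the bar moved only about 0.01, so it's hard against the stop. Releasing and retreating straight up.

Request:
drive_tool --plan '[[[0.5,0,0,0,0],[0.5,0,0,0,0],[0.5,0,0,0,0],[0.5,0,0,0,0],[0.5,-2,0,0,0],[0.5,-5,0,0,0],[0.5,-9,0,0,0],[0.5,-12,0,0,0],[0.5,-12,0,0,0],[0.5,-12,0,0,0]]]'

```text
time: 17.5
ee_pos: [0.4646, -0.026, 0.2581]
orientation: [-0.254, 0.66, -0.254, -0.66]
ft_force: [-0.2, 0.2, -0.8]
width: 0.0453
```

Run:
```python
from h import *
s=arm.get_state();print(s['ee_pos'],s['ft_force'],s['width'])
d=snap('wrist','w12');W=cloud(d)
m=((W[...,2]>.15)&(W[...,2]<.19)).astype(np.uint8);m[:,:230]=0;m[:,340:]=0;m[:130]=0;m[290:]=0
P=W[m>0];print(len(P),np.median(P[:,2]),P.mean(0));c,sz,a=cv2.minAreaRect((P[:,:2]*1000).astype(np.float32));print(c,sz,a)
l=cv2.fitLine(P[:,:2].astype(np.float32),cv2.DIST_HUBER,0,.01,.01).ravel();print(np.arctan2(l[1],l[0]))
A=np.c_[P[:,:2],np.ones(len(P))];print('plane',np.linalg.lstsq(A,P[:,2],rcond=None)[0])
d=snap('scene','s12');o=[217,139]
cv2.imwrite('pics/s12z.png',cv2.resize(d['color'][o[1]:o[1]+120,o[0]:o[0]+140],None,fx=5,fy=5,interpolation=cv2.INTER_CUBIC))
```

```text
[ 0.46457129 -0.0259519   0.25810626] [-0.24548297  0.23617161 -0.75327852] 0.04530887765940512
1864 0.16722605588550551 [ 0.46970406 -0.02845665  0.16680832]
(466.6214599609375, -26.136734008789062) (14.041168212890625, 109.13150024414062) 56.90505599975586
-0.5780208
plane [0.03745463 0.08659747 0.15168   ]
```

View pics/w12.png

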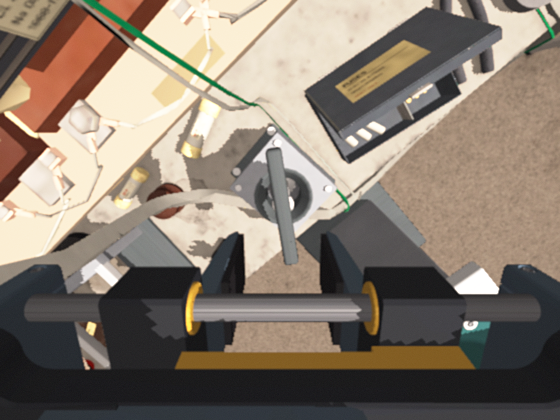

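View pics/s12z.png

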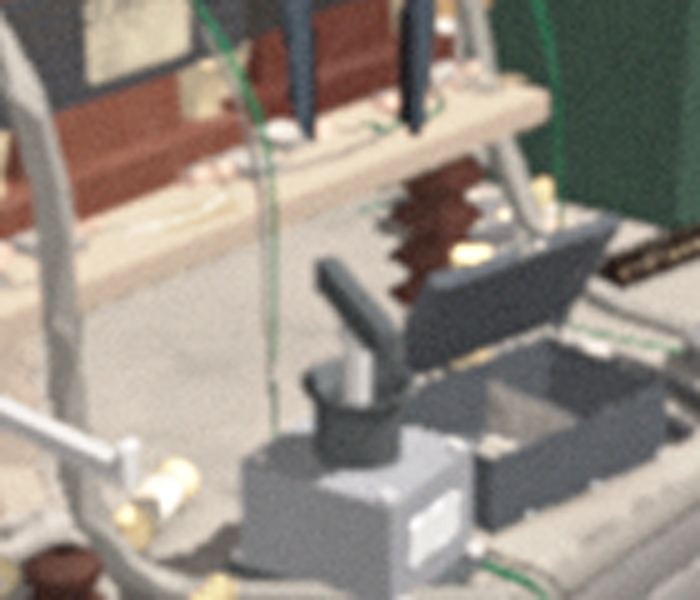

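The key stands alone on the spindle, with the bar from about (275,150) to (290,262) and the jaws well clear. Last checks: tilt measured on interior pixels only, and whether any bystanders moved.

Run:
```python
from h import *
d=dict(np.load('pics/w12.npz'));W=cloud(d)
m=((W[...,2]>.15)&(W[...,2]<.19)).astype(np.uint8);m[:,:230]=0;m[:,340:]=0;m[:130]=0;m[290:]=0
m=cv2.erode(m,np.ones((5,7),np.uint8));P=W[m>0];A=np.c_[P[:,:2],np.ones(len(P))];print(len(P),'plane',np.linalg.lstsq(A,P[:,2],rcond=None)[0],np.median(P[:,2]))
t=snap('top','t12');t0=dict(np.load('pics/top0.npz'))
df=np.abs(t['color'].astype(int)-t0['color']).max(2);df=(cv2.blur(df.astype(np.uint8),(3,3))>35).astype(np.uint8)
n,_,st,ce=cv2.connectedComponentsWithStats(df[160:260,80:430].copy());print([(s[:4]+[80,160,0,0]).tolist()+[int(s[4])] for s in st[1:] if s[4]>12])
cv2.imwrite('pics/t12z.png',cv2.resize(t['color'][160:270,80:420],None,fx=2.35,fy=2.35,interpolation=cv2.INTER_CUBIC))
```

```text
914 plane [-0.00744972  0.00738238  0.17119484] 0.16750286411639695
[[145, 172, 283, 88, 10842], [83, 175, 50, 77, 2204], [303, 197, 8, 3, 14], [343, 201, 22, 15, 154], [347, 225, 5, 10, 25]]
```

View pics/t12z.png

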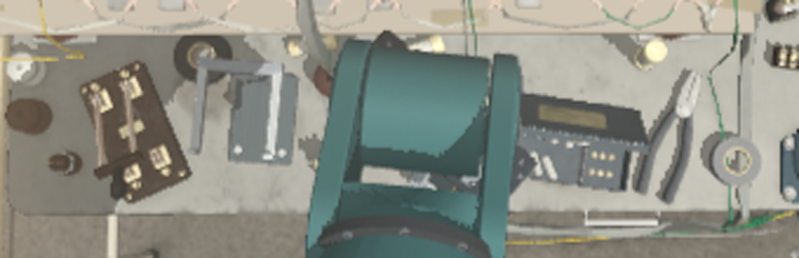

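The bar's tilt is about 0.01 rad. The tapes, pliers, fork and fittings are where they were; the image differences come from lighting and the arm itself.

```bash
python3 -c "
from rig import order; print(order.sign_off())"
```

```text
the job is handed in; nothing more can be done
None
```

I took the key off its stand, seated it on the spindle, turned the spindle clockwise to its stop, let go and handed the job in at about 17.6 s. No verdict was reported.

**Seating:** I read the square's angle with the wrist camera (about 0.66 rad) and turned the key to match before lowering. The socket dropped over the square without side force, so no feeling for alignment was needed.

**Stop:** I turned the key about 2.85 rad. Torque rose from 0.2–0.3 N m to 0.5–0.7 N m. After one regrip, a further 0.12 rad push at the jaws moved the bar only about 0.01 rad. The spindle's own angle could not be read, so reaching the stop is judged from torque and bar movement.

**Last checks:**
- **Key:** it stands free, tilted about 0.01 rad, within about 2–3 mm of the shaft's axis.
- **Robot:** the gripper is about 90 mm above the bar and touching nothing.
- **Bystanders:** those in view were unmoved in the top image. The arm hid the area around the housing, so anything there was only partly seen, in the wrist and scene views.

**Readings that disagreed:**
- The finger width read 18 mm on the 14 mm bar.
- The bar's top measured 2–2.5 mm higher than its fully seated height, putting the socket mouth at about 14 mm, under the 20 mm limit.
- The top and wrist cameras differed by 2–5 mm in y. I settled this by comparing the socket and collar in the scene camera.

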